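# Bring the jars to the funnel and hold the carousel

### The arm

A 7-joint arm with a two-finger parallel gripper is mounted at the origin on the work surface. World frame = base frame: x ahead of the robot, y to its left, z up, the work surface at z = 0. Lengths are in mm, angles in rad, forces in N, time in s.
With the tool pointing down it reaches from about 425 to 875 mm from the base axis. Payload 9.9 kg.
Tool frame: the origin (TCP) lies on the mounting face of the last link; the fingertips stand r.tips_ahead ahead of it and the grasp point (between the pads) lies 155 mm ahead of it (r.tips_ahead is the distance from the TCP to the fingertips, in mm); z points along the fingers, y is the direction in which the jaws open and shut (so a half turn about z gives the same grasp; the last joint's range is limited). The gripper opens to 85 mm and grips with 20 to 120 N. Pads are 22 mm wide; open, the fingers measure 114 mm over their backs; the gripper's body (76 mm by 85 mm) begins 54 mm behind the grasp point. The pads swing forward as they close: fully open they stand 13 mm farther back than shut.
Start: joints at [-1.23, 0.576, 0.025, 1.437, -0.015, 1.129, -0.057], TCP at [278.189, 615.016, 404.689] pointing down, gripper open.
Joint ranges: [-2.76, 2.76], [-0.34, 2.15], [-1.52, 1.57], [0.19, 2.46], [-1.09, 4.23], [0.17, 1.99], [-2.82, 2.82]. Speed limits (rad/s): [2.22, 2.22, 3.01, 3.01, 3.14, 3.14, 3.14].

### API

Orientations are given as a rotation vector (axis times angle).
In Python, from bench import r gives the robot as it stands.
- The arm moves only by the tool move_arm, never from a script. Its argument "steps" is a list of rows, each an object with "translation": the shift along the world's x, y, z scaled (see below), a list of three; "rot": the turn, a rotation vector about the world's x, y, z scaled (see below), a list of three; "jaw": the gripper's target within -1 to 1 (fully open at 1, half-way at 0, shut at -1). In form: [{"translation": [dx, dy, dz], "rot": [ax, ay, az], "jaw": jaw}, ...]. A call has exactly 5 rows; each row shifts and turns the commanded pose from where the row before left it; what a row does not reach is not made up. The controller multiplies each number of a shift by 0.5 m and each number of a turn by 5 degrees. A row lasts 1/12 s, in which the tool goes at most 41.7 mm and 7.16 degrees, less where a joint would pass 70% of its speed; a pose out of reach is approached as far as the arm can. A call with a number of a shift or a turn outside -1 to 1 is refused whole. A call with a gripper value outside its range is refused whole. The fingers move at their own pace and stop on an object; the grip force is fixed at half the most. Time passes only in rows, so rows that do not move let the fingers close, or fill a call up. It gives the time, the measured TCP pose, the force and the opening at its end, in the units of the state.
- r.state(): the state, without advancing time (a new reading comes with each control period).
- r.capture(name): name is "side" or "top" or "wrist"; returns the picture (384x512x3 uint8, red, green, blue); there is no depth.
- r.camera_params(name): a dict with "fx", "fy", "cx", "cy" (pixels), "rvec" (rotation vector, rad) and "tvec" (3), from world to camera coordinates, as OpenCV has them. Camera axes: x right, y down, z forward; pixel columns grow to the right and rows downward; lengths in mm; the calibration is good to about 2 mm. A picture is of the moment at which its call begins: read the wrist's pose just before it. camera_params takes no time and is no camera call; for the wrist camera it gives the pose at the moment of the call.
- r.finish_job(): hands the job in, once; it reports no verdict.
The state is a dict: "clock": time; "joints": joint angles; "joint_velocities": joint speeds; "tau": joint torques, N m; "tcp_pos": TCP position; "orientation": TCP orientation; "wrist_force": force on the tool from outside, world axes, zero at the start; "ft_torque": the same for the moment, N m; "gripper_width": finger opening in mm.
Only numpy, scipy, OpenCV 4.12 (cv2) and the standard library are available. Lean on these libraries where they do the work, as an engineer would, in place of code of your own. Each camera call takes 0.05 s, during which the arm holds its last target.

### The job

I am filling spice jars through the red funnel. Turn the wooden carousel until the blue jar stands centred under the funnel's spout and leave it still there for a full second; then turn it on until the yellow jar is centred under the spout. Keep all jars standing in their seats, do not disturb the other things on the table, and finish with the gripper still firmly gripping the carousel's T handle so that it stays still while I pour: do not let go.

Things in the scene. Friction and masses are not known exactly. Their poses are not given: they have to be found in the camera images.
- spout (a point): lower end of the red funnel's spout (spout 14 mm across; funnel mouth 76 mm across, its rim 165 mm above the table). The funnel is fixed on a bent steel bracket that stands just outside the carousel; the bracket's upright is 190 mm from the turning axis. This point is the centre of the spout's end, 103 mm above the table, 120 mm from the turning axis; jars pass 18 mm below it. It does not move
- axis (a point): point on the carousel's vertical turning axis at the upper face of the wooden turntable, 27 mm above the table. The turntable is a round board 310 mm across and 12 mm thick on a fixed foot. Its x axis points to the funnel. It does not move
- handle (a point): centre of the dark wooden T handle at the top of the post in the middle of the turntable: a bar 70 mm long, 16 mm wide and 32 mm high, centre on the turning axis, 167 mm above the table, top at 183 mm. x runs along the bar, y across it, z up; it turns with the turntable. The post under it is 16 mm across and jars and other parts are at least 80 mm from the axis at this height
- turntable (a joint): angle turned by the turntable since the start in rad, growing counter-clockwise seen from above; it turns freely both ways with light friction (about 0.06 N m) and stays where it is left when let go at rest
- jar_blue_mouth (a point): blue open plastic jar, 54 mm across and 58 mm tall, standing loose in its seat of three short studs on the turntable, its centre 120 mm from the turning axis; it rides round with the turntable. Four jars stand 90 degrees apart, in any order. This point is the centre of its mouth, 85 mm above the table
- jar_yellow_mouth (a point): yellow open plastic jar, 54 mm across and 58 mm tall, standing loose in its seat of three short studs on the turntable, its centre 120 mm from the turning axis; it rides round with the turntable. Four jars stand 90 degrees apart, in any order. This point is the centre of its mouth, 85 mm above the table
- jar_plain1_mouth (a point): first white open plastic jar, 54 mm across and 58 mm tall, standing loose in its seat of three short studs on the turntable, its centre 120 mm from the turning axis; it rides round with the turntable. Four jars stand 90 degrees apart, in any order. This point is the centre of its mouth, 85 mm above the table
- jar_plain2_mouth (a point): second white open plastic jar, 54 mm across and 58 mm tall, standing loose in its seat of three short studs on the turntable, its centre 120 mm from the turning axis; it rides round with the turntable. Four jars stand 90 degrees apart, in any order. This point is the centre of its mouth, 85 mm above the table
- glass_bowl: clear glass bowl 170 mm across and 70 mm tall, a bystander to the robot's left; origin under its centre
- spoon_rest: white ceramic spoon rest, a dish 104 mm across with a 85 mm tail, 12 mm high, a bystander to the robot's right; origin under the dish's centre
- mug: white mug 80 mm across and 90 mm tall, a bystander; origin under its centre
- milk_tin: tin 74 mm across and 80 mm tall with a green band, a bystander; origin under its centre
- oil_bottle: amber bottle 72 mm across and 200 mm tall with a red cap, a bystander to the robot's right; origin under its centre
Mind the look-alikes: they are no part of the job. Leave any orange or pink look-alike of the part that bears jar_plain2_mouth alone.

How it is judged (in metres and radians):
On the way:
1. the blue jar stands still under the spout for one second (horizontal distance between jar_blue_mouth and spout below 0.01 m and velocity of joint turntable between -0.05 and 0.05 rad/s), for 1 s.
At the end, for the whole second after the job is handed in: the yellow jar's mouth is centred within 10 mm under the spout, the turntable stands still (below 0.05 rad/s), the fingers grip its handle (grasp point within 45 mm of the handle's centre, more than 2 N), and all four jars stand upright (within 0.15 rad) in their seats (horizontal distance between jar_yellow_mouth and spout below 0.01 m and velocity of joint turntable between -0.05 and 0.05 rad/s and contact force between the fingers and turntable above 2 N and distance between the grasp point and handle below 0.045 m and angle between each of jar_blue_mouth, jar_yellow_mouth, jar_plain1_mouth, jar_plain2_mouth's own z axis and vertical below 0.15 rad and horizontal distance between jar_blue_mouth and axis between 0.11 and 0.13 m and height (world z) of each of jar_blue_mouth, jar_yellow_mouth, jar_plain1_mouth, jar_plain2_mouth below 0.092 m and horizontal distance between jar_yellow_mouth and axis between 0.11 and 0.13 m and horizontal distance between jar_plain1_mouth and axis between 0.11 and 0.13 m and horizontal distance between jar_plain2_mouth and axis between 0.11 and 0.13 m); the arm keeps its last pose, push and grip.
It fails at once if a jar tips over (angle between any of jar_blue_mouth, jar_yellow_mouth, jar_plain1_mouth, jar_plain2_mouth's own z axis and vertical above 0.5 rad).
It fails at once if a bystander is moved by more than 30 mm (distance of any of glass_bowl, spoon_rest, mug, milk_tin, oil_bottle from where it was at the start of the episode above 0.03 m).
It also fails if it takes over 64 s, if anything falls off the work surface, if the arm or the gripper's body presses on something with over 40 N, if the wrist force passes 120 N, or if a joint passes its speed limit or range.

## Working session

There is one attempt and no reset: what is moved stays moved. The work goes in short steps, Python scripts to look and compute and a tool call to move; the robot and the scene stay as the last step left them, time stands still between calls to the robot, and variables do not carry over. Pictures are saved under pics/ and viewed, and the job is handed in when it is done.

Besides the shell and the picture viewer there is one more tool, called after "Call:" as name([rows], argument=value, ...), one row to a line, values as JSON. move_arm: Moves the arm, as the interface text tells. Shifts and turns lie within -1 to 1; 1 stands for 0.5 m of shift or 5 degrees of turn. Its arguments: {"type":"object","properties":{"steps":{"type":"array"}},"required":["steps"]}

```bash
mkdir -p pics; ls; python3 - <<'E'
from bench import r
import cv2
s=r.state();print(s, r.tips_ahead)
for n in ["side","top"]:
    im=r.capture(n);cv2.imwrite(f"pics/{n}0.png",im[:,:,::-1]);print(n,r.camera_params(n))
E
```

```text
pics
{'clock': 0.0, 'joints': array([-1.22977698,  0.57656374,  0.02484608,  1.43787269, -0.01503156,
        1.12900313, -0.05651672]), 'joint_velocities': array([-2.22548293e-03,  4.50061219e-04,  6.53482377e-05, -1.00514576e-03,
       -8.65519250e-04,  5.54455324e-04,  5.50558285e-04]), 'tau': array([ 2.97033666e-04, -7.65751934e+01,  2.25084208e+00, -2.85966164e+01,
        1.55030983e-02,  1.28741510e-02,  1.19361630e-05]), 'tcp_pos': array([278.11966738, 614.87581462, 403.83365387]), 'orientation': array([-6.62232324e-01, -3.07070270e+00,  2.57095075e-03]), 'wrist_force': array([0.63391992, 0.46386443, 0.31381283]), 'ft_torque': array([-0.01839661,  0.0033455 , -0.01103361]), 'gripper_width': 84.9046428494179} 173.4
side {'fx': 478.8097397702251, 'fy': 478.8097397702251, 'cx': 238.2505041715964, 'cy': 197.48196407865748, 'rvec': array([ 2.21294518, -0.08442618,  0.02259151]), 'tvec': array([-539.17627348,  160.71170436, 1781.14493569])}
top {'fx': 348.69391867965754, 'fy': 348.69391867965754, 'cx': 257.97280815746274, 'cy': 187.49864143464887, 'rvec': array([ 2.17982349, -2.13622471,  0.16546837]), 'tvec': array([  22.49332767,  540.31105031, 1236.63447729])}
```

View pics/side0.png

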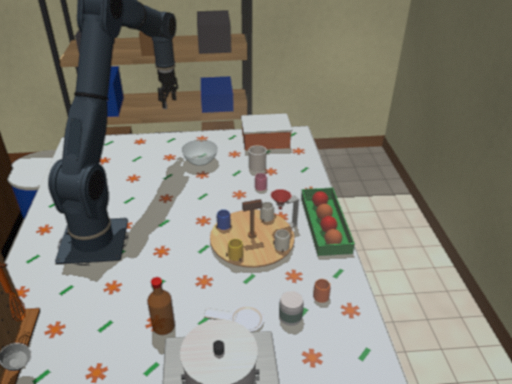

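View pics/top0.png

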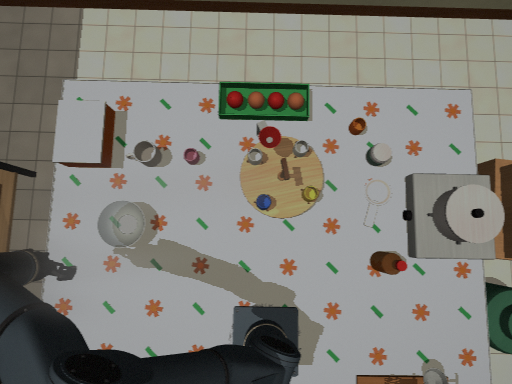

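```bash
cat > h.py <<'E'
import numpy as np, cv2
from bench import r
def cam(n):
    p=r.camera_params(n);K=np.array([[p['fx'],0,p['cx']],[0,p['fy'],p['cy']],[0,0,1.]])
    return K,np.array(p['rvec'],float),np.array(p['tvec'],float)
def ray(c,uv,z):
    K,rv,t=c;R=cv2.Rodrigues(rv)[0]
    d=R.T@np.linalg.solve(K,np.array([uv[0],uv[1],1.]));o=-R.T@t
    return o+d*(z-o[2])/d[2]
def proj(c,P):
    return cv2.projectPoints(np.array(P,float).reshape(-1,1,3),c[1],c[2],c[0],None)[0].reshape(-1,2)
E
python3 - <<'E'
import cv2
a=cv2.imread('pics/top0.png');cv2.imwrite('pics/top0c.png',cv2.resize(a[115:225,225:335],None,fx=5,fy=5,interpolation=cv2.INTER_CUBIC))
a=cv2.imread('pics/side0.png');cv2.imwrite('pics/side0c.png',cv2.resize(a[175:280,195:315],None,fx=5,fy=5,interpolation=cv2.INTER_CUBIC))
E
```

```text
(no output)
```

View pics/top0c.png

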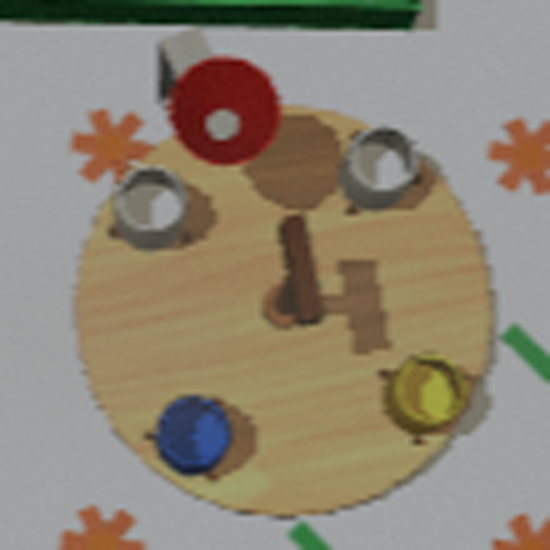

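View pics/side0c.png

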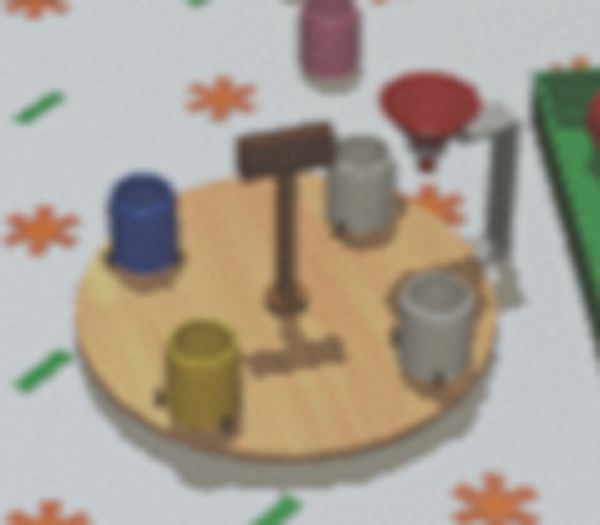

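```bash
cat > fit.py <<'E'
from h import *
from scipy.optimize import least_squares
ct,cs=cam('top'),cam('side')
T=lambda x,y:(225+x/5-.4,115+y/5-.4); S=lambda x,y:(195+x/5-.4,175+y/5-.4)
# jar mouths: order blue,yellow,wl(left top),wr
tj=[T(193,430),T(428,388),T(150,203),T(383,160)]
sj=[S(143,190),S(203,338),S(361,152),S(437,292)]
def model(p):
    ax,ay,th,ph,hb=p
    offs=[0,np.pi/2,-np.pi/2,np.pi] 
    J=[[ax+120*np.cos(th+o),ay+120*np.sin(th+o),85] for o in offs]
    F=[ax+120*np.cos(ph),ay+120*np.sin(ph),165]
    return J,F,[ax,ay,167]
def res(p):
    J,F,H=model(p)
    return np.r_[(proj(ct,J)-tj).ravel(),(proj(cs,J)-sj).ravel(),(proj(ct,F)-T(224,111)).ravel(),(proj(cs,F)-S(431,100)).ravel(),(proj(cs,H)-S(286,152)).ravel(),(proj(ct,H)-T(302,270)).ravel()]
b=ray(ct,T(285,312),27);print(b)
bl=ray(ct,tj[0],85);
p0=[b[0],b[1],np.arctan2(bl[1]-b[1],bl[0]-b[0]),0,0]
s=least_squares(res,p0);print(s.x, np.degrees(s.x[2:4]));print(res(s.x).reshape(-1,2).round(2))
print(model(s.x))
E
python3 fit.py
```

```text
[582.16361251 -53.41039747  27.        ]
[ 5.86269809e+02 -5.04381700e+01  2.55687057e+00  4.42127919e-01
  0.00000000e+00] [146.49789269  25.33206374]
[[-0.24  0.3 ]
 [ 0.21  0.1 ]
 [-0.34 -1.03]
 [-0.29 -0.62]
 [-0.27  0.51]
 [-0.24  0.77]
 [-0.07  0.09]
 [-0.06  0.7 ]
 [-0.17 -0.14]
 [-0.28  0.52]
 [-0.13  0.05]
 [-0.69  0.12]]
([[np.float64(486.2059467454179), np.float64(15.797948580168914), 85], [np.float64(520.0336907464169), np.float64(-150.5020325858038), 85], [np.float64(652.5059279113906), np.float64(49.62569258116792), 85], [np.float64(686.3336719123896), np.float64(-116.6742885848048), 85]], [np.float64(694.7309994529164), np.float64(0.9054784547481702), 165], [np.float64(586.2698093289038), np.float64(-50.43817000231794), 167])
```

```bash
python3 - <<'E'
from h import *
ct,cs=cam('top'),cam('side')
T=lambda x,y:(225+x/5-.4,115+y/5-.4); S=lambda x,y:(195+x/5-.4,175+y/5-.4)
a=586.3,-50.4
for deg in range(-20,41,4):
    t=np.radians(deg);d=np.array([np.cos(t),np.sin(t)])*35
    P=[[a[0]+d[0],a[1]+d[1],183],[a[0]-d[0],a[1]-d[1],183]]
    f=lambda c,o:((proj(c,P)+.4-o)*5).round().astype(int).tolist()
    print(deg,f(ct,[225,115]),f(cs,[195,175]))
s=r.state();print(cv2.Rodrigues(s['orientation'])[0].round(3))
K,rv,t=cam('wrist');R=cv2.Rodrigues(rv)[0];print('wristcam',-R.T@t,R)
E
```

```text
-20 [[319, 217], [282, 315]] [[335, 142], [237, 126]]
-16 [[316, 216], [285, 317]] [[335, 140], [236, 128]]
-12 [[312, 215], [289, 318]] [[336, 138], [235, 130]]
-8 [[309, 214], [293, 318]] [[336, 136], [235, 132]]
-4 [[305, 214], [297, 319]] [[336, 133], [235, 134]]
0 [[301, 213], [300, 319]] [[336, 131], [235, 137]]
4 [[297, 213], [304, 319]] [[335, 129], [235, 139]]
8 [[294, 214], [308, 319]] [[334, 127], [236, 141]]
12 [[290, 214], [312, 318]] [[334, 125], [237, 143]]
16 [[286, 215], [315, 317]] [[332, 123], [238, 145]]
20 [[283, 216], [319, 316]] [[331, 121], [239, 147]]
24 [[279, 217], [322, 315]] [[329, 119], [241, 149]]
28 [[276, 219], [326, 313]] [[327, 117], [243, 151]]
32 [[273, 221], [329, 311]] [[325, 116], [245, 153]]
36 [[270, 223], [332, 309]] [[323, 114], [247, 154]]
40 [[267, 225], [335, 307]] [[321, 113], [249, 156]]
[[-0.911  0.412 -0.001]
 [ 0.412  0.911 -0.001]
 [-0.    -0.001 -1.   ]]
wristcam [218.86598738 641.95092083 373.35569642] [[ 0.41258091  0.91091804 -0.00230596]
 [ 0.88011089 -0.3979721   0.25888804]
 [ 0.23490808 -0.10884177 -0.96590458]]
```

Call:
move_arm([
  {"translation": [0.02,-0.04,0.01],"rot": [0,0,0.3],"jaw": 1},
  {"translation": [0.03,-0.066,0.01],"rot": [0,0,0.34],"jaw": 1},
  {"translation": [0.03,-0.066,0],"rot": [0,0,0.34],"jaw": 1},
  {"translation": [0.03,-0.066,0],"rot": [0,0,0.34],"jaw": 1},
  {"translation": [0.03,-0.066,0],"rot": [0,0,0.34],"jaw": 1},
])

```text
clock: 0.52
tcp_pos: [348.5, 461.4, 414.4]
orientation: [-0.435, -3.111, 0.001]
wrist_force: [0.7, 0.3, 0.2]
gripper_width: 85.1
```

Call:
move_arm([
  {"translation": [0.03,-0.066,0],"rot": [0,0,0.34],"jaw": 1},
  {"translation": [0.03,-0.066,0],"rot": [0,0,0.34],"jaw": 1},
  {"translation": [0.03,-0.066,0],"rot": [0,0,0.34],"jaw": 1},
  {"translation": [0.03,-0.066,0],"rot": [0,0,0.34],"jaw": 1},
  {"translation": [0.03,-0.066,0],"rot": [0,0,0.34],"jaw": 1},
])

```text
clock: 0.93
tcp_pos: [423.5, 296.2, 414.5]
orientation: [-0.204, -3.135, 0.0]
wrist_force: [0.4, -0.6, -0.0]
gripper_width: 85.5
```

Call:
move_arm([
  {"translation": [0.03,-0.066,0],"rot": [0,0,0.34],"jaw": 1},
  {"translation": [0.03,-0.066,0],"rot": [0,0,0.34],"jaw": 1},
  {"translation": [0.03,-0.066,0],"rot": [0,0,0.34],"jaw": 1},
  {"translation": [0.03,-0.066,0],"rot": [0,0,0.34],"jaw": 1},
  {"translation": [0.02,-0.05,0],"rot": [0,0,0.34],"jaw": 1},
])

```text
clock: 1.35
tcp_pos: [494.1, 137.9, 414.6]
orientation: [-0.025, 3.141, -0.002]
wrist_force: [0.7, -0.5, 0.0]
gripper_width: 85.2
```

Call:
move_arm([
  {"translation": [0.037,-0.075,0],"rot": [0,0,0.4],"jaw": 1},
  {"translation": [0.037,-0.075,0],"rot": [0,0,0.4],"jaw": 1},
  {"translation": [0.037,-0.075,0],"rot": [0,0,0.4],"jaw": 1},
  {"translation": [0.037,-0.075,0],"rot": [0,0,0.3],"jaw": 1},
  {"translation": [0.035,-0.074,0],"rot": [0,0,0.3],"jaw": 1},
])

```text
clock: 1.77
tcp_pos: [584.9, -47.5, 414.5]
orientation: [0.275, -3.129, -0.0]
wrist_force: [1.3, -0.7, -0.2]
gripper_width: 85.5
```

```bash
python3 - <<'E'
from h import *
r.capture('side')
s=r.state();print(s['clock'],s['tcp_pos'],s['joints'].round(2),cv2.Rodrigues(s['orientation'])[0].round(3))
c=cam('wrist')
im=r.capture('wrist')[:,:,::-1].copy()
np.savez('w1.npz',K=c[0],rv=c[1],t=c[2]); cv2.imwrite('pics/w1raw.png',im)
cv2.imwrite('pics/w1.png',cv2.resize(im,(768,576)))
im=r.capture('top');cv2.imwrite('pics/top1.png',im[:,:,::-1])
E
```

```text
1.8167 [586.93992676 -56.50568956 414.34684925] [-0.01  0.44  0.04  1.66 -0.01  1.04  1.77] [[-0.986 -0.167  0.001]
 [-0.167  0.986 -0.006]
 [-0.    -0.006 -1.   ]]
```

View pics/w1.png

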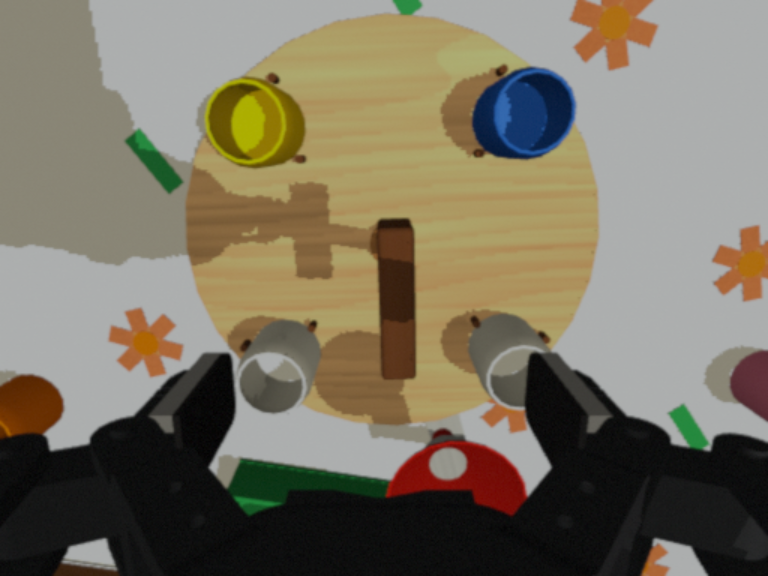

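```bash
cat > fit2.py <<'E'
from h import *
from scipy.optimize import least_squares
d=np.load('w1.npz');c=(d['K'],d['rv'],d['t'])
W=lambda x,y:np.array((x/1.5-.2,y/1.5-.2))
jm=[W(534,112),W(246,122),W(522,377),W(273,379)] # blue,yellow,wl,wr
for u in jm: print(ray(c,u,85).round(1))
e=[ray(c,W(395.5,229.5),183),ray(c,W(398.5,379),183)];print('bar',e,np.degrees(np.arctan2(*(e[1]-e[0])[1::-1])),(e[0]+e[1])/2,np.linalg.norm(e[1]-e[0]))
def res(p):
    o=np.array([0,np.pi/2,-np.pi/2,np.pi])+p[2]
    J=np.c_[p[0]+120*np.cos(o),p[1]+120*np.sin(o),0*o+85]
    return (proj(c,J)-jm).ravel()
s=least_squares(res,[586,-50,2.55]);print(s.x,np.degrees(s.x[2]),s.fun.round(2))
b=[W(394,14),W(599,215),W(186,215),W(250,95)]
print(ray(c,W(456,447),165))
E
python3 fit2.py
```

```text
[486.8  15.5  85. ]
[ 520.3 -149.8   85. ]
[652.3  49.3  85. ]
[ 682.3 -115.9   85. ]
bar [array([553.34937011, -57.04845982, 183.        ]), array([620.33300544, -43.77418727, 183.        ])] 11.20918186709528 [586.84118777 -50.41132355 183.        ] 68.2862630010414
[585.86141889 -50.24172089   2.55410688] 146.33954466741054 [ 1.11 -0.84 -0.3  -1.19  0.28  0.08 -1.25  2.88]
[661.72345666  -5.78346837 165.        ]
```

```bash
python3 - <<'E'
import cv2
a=cv2.imread('pics/w1raw.png');cv2.imwrite('pics/w1c.png',cv2.resize(a[130:384,120:400],None,fx=2.3,fy=2.3,interpolation=cv2.INTER_CUBIC))
E
```

```text
(no output)
```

View pics/w1c.png

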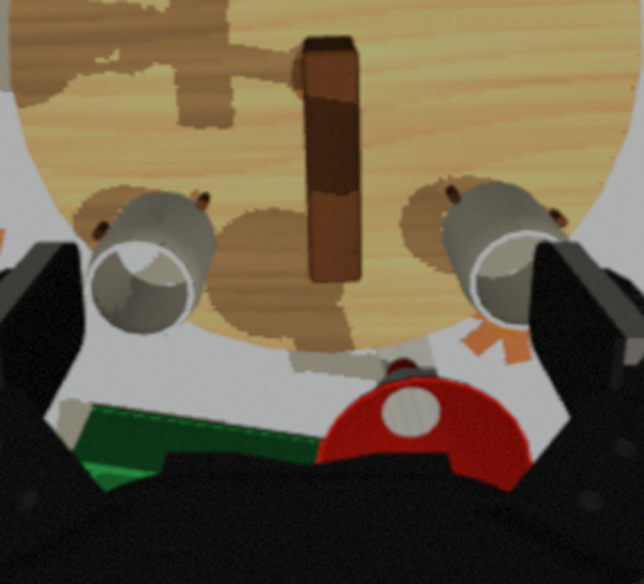

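```bash
python3 - <<'E'
from h import *
d=np.load('w1.npz');c=(d['K'],d['rv'],d['t'])
ax=(586.0,-50.3)
f=lambda P:((proj(c,P)+.4-[120,130])*2.3).round(1).tolist()
for phi in (23,24,25.3,26,27):
    t=np.radians(phi);x,y=ax[0]+120*np.cos(t),ax[1]+120*np.sin(t)
    ring=[[x+38*np.cos(a),y+38*np.sin(a),165] for a in np.linspace(0,2*np.pi,13)[:-1]]
    print(phi,'spoutnear',f([x-7*np.cos(t),y-7*np.sin(t),103]),f([x,y,103]))
    q=np.array(f(ring));print('rim u',q[:,0].min(),q[:,0].max(),'v',q[:,1].min())
im=cv2.imread('pics/w1raw.png').astype(int)
m=((im[:,:,2]>130)&(im[:,:,1]<50)&(im[:,:,0]<50)).astype('uint8')
for v in (300,305,310,315,320,325,330):
    u=np.where(m[v])[0]; 
    if len(u):print(v,(u.min()+.5-120)*2.3,(u.max()+.5-120)*2.3)
E
```

```text
23 spoutnear [[388.0, 358.1]] [[391.3, 372.2]]
rim u 301.8 516.4 v 379.5
24 spoutnear [[392.5, 357.1]] [[396.1, 371.2]]
rim u 307.7 522.3 v 378.2
25.3 spoutnear [[398.4, 355.8]] [[402.3, 369.8]]
rim u 315.3 530.0 v 376.4
26 spoutnear [[401.5, 355.0]] [[405.7, 369.0]]
rim u 319.4 534.2 v 375.3
27 spoutnear [[406.0, 353.8]] [[410.4, 367.7]]
rim u 325.2 540.1 v 373.7
300 373.74999999999994 479.54999999999995
305 355.34999999999997 497.95
310 343.84999999999997 509.45
315 334.65 516.3499999999999
320 327.75 523.25
325 320.84999999999997 525.55
330 318.54999999999995 530.15
```

```bash
cat > st.py <<'E'
from h import *
s=r.state();R=cv2.Rodrigues(s['orientation'])[0]
print(s['clock'],s['tcp_pos'].round(2),'yaw',np.degrees(np.arctan2(R[1,0],R[0,0])).round(2),'grasp',(s['tcp_pos']+155*R[:,2]).round(2),s['joints'].round(2),s['wrist_force'].round(1),s['ft_torque'].round(2),s['gripper_width'])
E
python3 st.py
```

```text
1.9167 [584.91 -49.47 413.95] yaw -170.41 grasp [584.78 -49.72 258.95] [-0.02  0.44  0.04  1.67 -0.02  1.04  1.76] [0.3 1.  0.1] [0.01 0.07 0.06] 85.22096762812127
```

Call:
move_arm([
  {"translation": [0.002,-0.001,-0.02],"rot": [0,0,0.32],"jaw": 1},
  {"translation": [0,0,-0.04],"rot": [0,0,0],"jaw": 1},
  {"translation": [0,0,-0.05],"rot": [0,0,0],"jaw": 1},
  {"translation": [0,0,-0.05],"rot": [0,0,0],"jaw": 1},
  {"translation": [0,0,-0.022],"rot": [0,0,0],"jaw": 1},
])

```text
clock: 2.33
tcp_pos: [584.2, -44.5, 320.8]
orientation: [0.318, -3.121, -0.002]
wrist_force: [-0.1, -0.5, -0.6]
gripper_width: 85.6
```

Call:
move_arm([
  {"translation": [0,0,0],"rot": [0,0,0],"jaw": 0.2},
  {"translation": [0,0,0],"rot": [0,0,0],"jaw": -0.2},
  {"translation": [0,0,0],"rot": [0,0,0],"jaw": -0.4},
  {"translation": [0,0,0],"rot": [0,0,0],"jaw": -0.7},
  {"translation": [0,0,0],"rot": [0,0,0],"jaw": -1},
])

```text
clock: 2.75
tcp_pos: [585.7, -45.9, 325.0]
orientation: [-0.316, 3.124, -0.0]
wrist_force: [-0.4, -0.3, -0.2]
gripper_width: 25.7
```

Call:
move_arm([
  {"translation": [0,0,0],"rot": [0,0,0],"jaw": -1},
  {"translation": [0,0,0],"rot": [0,0,0],"jaw": -1},
  {"translation": [0,0,0],"rot": [0,0,0],"jaw": -1},
  {"translation": [0,0,0],"rot": [0,0,0],"jaw": -1},
  {"translation": [0,0,0],"rot": [0,0,0],"jaw": -1},
])

```text
clock: 3.17
tcp_pos: [586.3, -49.6, 325.4]
orientation: [-0.31, 3.122, -0.008]
wrist_force: [2.7, -13.2, 4.8]
gripper_width: 15.2
```

```bash
python3 st.py
```

```text
3.1667 [586.27 -49.58 325.44] yaw -168.65 grasp [586.97 -50.27 170.44] [-0.01  0.53  0.02  1.78 -0.01  0.83  1.78] [  2.7 -13.2   4.8] [-2.15 -0.43  0.03] 15.199698726107677
```

Call:
move_arm([
  {"translation": [0,-0.003,0],"rot": [0,0,-0.1],"jaw": -1},
  {"translation": [0,-0.003,0],"rot": [0,0,-0.2],"jaw": -1},
  {"translation": [0,0,0],"rot": [0,0,-0.3],"jaw": -1},
  {"translation": [0,0,0],"rot": [0,0,-0.4],"jaw": -1},
  {"translation": [0,0,0],"rot": [0,0,-0.5],"jaw": -1},
])

```text
clock: 3.58
tcp_pos: [586.3, -50.2, 325.4]
orientation: [-0.107, 3.135, -0.002]
wrist_force: [3.8, -3.7, 4.6]
gripper_width: 15.0
```

```bash
python3 st.py
```

```text
3.5833 [586.33 -50.17 325.43] yaw -176.09 grasp [587.   -50.38 170.43] [-0.03  0.53  0.06  1.78 -0.04  0.83  1.68] [ 3.8 -3.7  4.6] [-0.73 -0.26  0.13] 15.049550466978436
```

Good. Commanded −7.5° so far; continuing smoothly (22.7 units left).

Call:
move_arm([
  {"translation": [0,0,0],"rot": [0,0,-0.6],"jaw": -1},
  {"translation": [0,0,0],"rot": [0,0,-0.6],"jaw": -1},
  {"translation": [0,0,0],"rot": [0,0,-0.6],"jaw": -1},
  {"translation": [0,0,0],"rot": [0,0,-0.6],"jaw": -1},
  {"translation": [0,0,0],"rot": [0,0,-0.6],"jaw": -1},
])

```text
clock: 4.0
tcp_pos: [586.3, -50.3, 325.4]
orientation: [0.305, 3.122, -0.002]
wrist_force: [2.6, -4.9, 4.7]
gripper_width: 15.0
```

Call:
move_arm([
  {"translation": [0,0,0],"rot": [0,0,-0.6],"jaw": -1},
  {"translation": [0,0,0],"rot": [0,0,-0.6],"jaw": -1},
  {"translation": [0,0,0],"rot": [0,0,-0.6],"jaw": -1},
  {"translation": [0,0,0],"rot": [0,0,-0.6],"jaw": -1},
  {"translation": [0,0,0],"rot": [0,0,-0.6],"jaw": -1},
])

```text
clock: 4.42
tcp_pos: [586.3, -50.3, 325.4]
orientation: [0.71, 3.056, -0.001]
wrist_force: [1.8, -4.6, 5.2]
gripper_width: 15.3
```

Call:
move_arm([
  {"translation": [0,0,0],"rot": [0,0,-0.6],"jaw": -1},
  {"translation": [0,0,0],"rot": [0,0,-0.6],"jaw": -1},
  {"translation": [0,0,0],"rot": [0,0,-0.6],"jaw": -1},
  {"translation": [0,0,0],"rot": [0,0,-0.6],"jaw": -1},
  {"translation": [0,0,0],"rot": [0,0,-0.6],"jaw": -1},
])

```text
clock: 4.83
tcp_pos: [586.2, -50.4, 325.4]
orientation: [1.102, 2.937, -0.0]
wrist_force: [1.7, -4.8, 5.0]
gripper_width: 14.9
```

```bash
python3 st.py
```

```text
4.8333 [586.24 -50.38 325.45] yaw 138.85 grasp [586.89 -50.64 170.45] [-0.18  0.54  0.29  1.78 -0.2   0.84  1.05] [ 1.7 -4.8  5. ] [-1.06 -0.12  0.08] 14.94787023191707
```

Call:
move_arm([
  {"translation": [0,0,0],"rot": [0,0,-0.7],"jaw": -1},
  {"translation": [0,0,0],"rot": [0,0,-0.7],"jaw": -1},
  {"translation": [0,0,0],"rot": [0,0,-0.7],"jaw": -1},
  {"translation": [0,0,0],"rot": [0,0,-0.7],"jaw": -1},
  {"translation": [0,0,0],"rot": [0,0,-0.7],"jaw": -1},
])

```text
clock: 5.25
tcp_pos: [586.2, -50.4, 325.4]
orientation: [1.537, 2.735, 0.001]
wrist_force: [1.5, -4.6, 5.8]
gripper_width: 15.5
```

Call:
move_arm([
  {"translation": [0,0,0],"rot": [0,0,-0.7],"jaw": -1},
  {"translation": [0,0,0],"rot": [0,0,-0.7],"jaw": -1},
  {"translation": [0,0,0],"rot": [0,0,-0.7],"jaw": -1},
  {"translation": [0,0,0],"rot": [0,0,-0.7],"jaw": -1},
  {"translation": [0,0,0],"rot": [0,0,-0.7],"jaw": -1},
])

```text
clock: 5.67
tcp_pos: [586.1, -50.5, 325.4]
orientation: [1.935, 2.469, 0.002]
wrist_force: [1.6, -4.0, 5.6]
gripper_width: 15.1
```

Call:
move_arm([
  {"translation": [0,0,0],"rot": [0,0,-0.7],"jaw": -1},
  {"translation": [0,0,0],"rot": [0,0,-0.7],"jaw": -1},
  {"translation": [0,0,0],"rot": [0,0,-0.7],"jaw": -1},
  {"translation": [0,0,0],"rot": [0,0,-0.7],"jaw": -1},
  {"translation": [0,0,0],"rot": [0,0,-0.6],"jaw": -1},
])

```text
clock: 6.08
tcp_pos: [586.0, -50.5, 325.5]
orientation: [2.279, 2.156, 0.002]
wrist_force: [0.6, -5.7, 5.7]
gripper_width: 15.3
```

Call:
move_arm([
  {"translation": [0,0,0],"rot": [0,0,-0.5],"jaw": -1},
  {"translation": [0,0,0],"rot": [0,0,-0.5],"jaw": -1},
  {"translation": [0,0,0],"rot": [0,0,-0.4],"jaw": -1},
  {"translation": [0,0,0],"rot": [0,0,-0.3],"jaw": -1},
  {"translation": [0,0,0],"rot": [0,0,-0.2],"jaw": -1},
])

```text
clock: 6.5
tcp_pos: [586.0, -50.5, 325.5]
orientation: [2.449, 1.962, 0.003]
wrist_force: [1.1, -5.1, 7.1]
gripper_width: 15.1
```

```bash
python3 st.py
```

```text
6.5 [586.01 -50.45 325.46] yaw 77.42 grasp [586.56 -50.72 170.46] [-0.37  0.6   0.6   1.79 -0.43  0.88  0.21] [ 1.1 -5.1  7.1] [-1.02  0.28  0.08] 15.11232973367448
```

Call:
move_arm([
  {"translation": [0,0,0],"rot": [0,0,-0.4],"jaw": -1},
  {"translation": [0,0,0],"rot": [0,0,-0.4],"jaw": -1},
  {"translation": [0,0,0],"rot": [0,0,-0.3],"jaw": -1},
  {"translation": [0,0,0],"rot": [0,0,-0.2],"jaw": -1},
  {"translation": [0,0,0],"rot": [0,0,-0.13],"jaw": -1},
])

```text
clock: 6.92
tcp_pos: [586.0, -50.5, 325.4]
orientation: [2.566, 1.807, 0.003]
wrist_force: [1.4, -4.8, 7.1]
gripper_width: 14.8
```

```bash
python3 st.py;python3 - <<'E'
from h import *
for n in ('top','side'):
    im=r.capture(n)[:,:,::-1].copy();cv2.imwrite(f'pics/{n}2raw.png',im)
    o=(225,115,335,225) if n=='top' else (195,175,315,280)
    c=im[o[1]:o[3],o[0]:o[2]];cv2.imwrite(f'pics/{n}2.png',cv2.resize(c,None,fx=5,fy=5,interpolation=cv2.INTER_CUBIC))
E
python3 st.py
```

```text
6.9167 [585.98 -50.48 325.45] yaw 70.3 grasp [586.51 -50.74 170.45] [-0.39  0.61  0.64  1.79 -0.45  0.89  0.11] [ 1.4 -4.8  7.1] [-1.    0.35  0.06] 14.8368261463913
7.0167 [585.98 -50.47 325.47] yaw 70.32 grasp [586.53 -50.73 170.47] [-0.39  0.61  0.64  1.79 -0.45  0.89  0.11] [-0.4 -5.   7.5] [-0.97  0.35 -0.05] 15.075654458469096
```

View pics/side2.png

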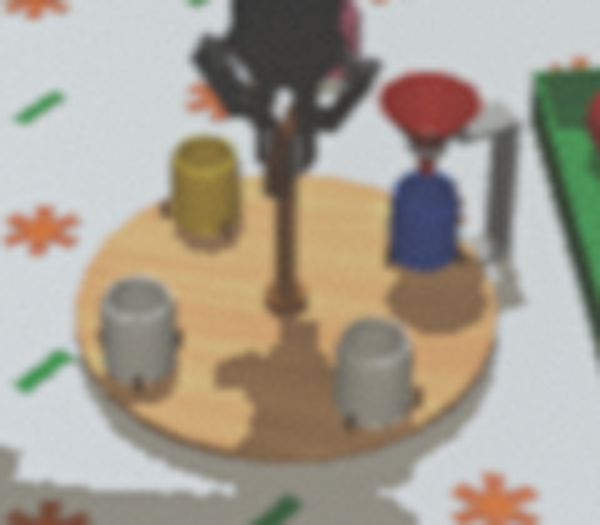

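View pics/top2.png

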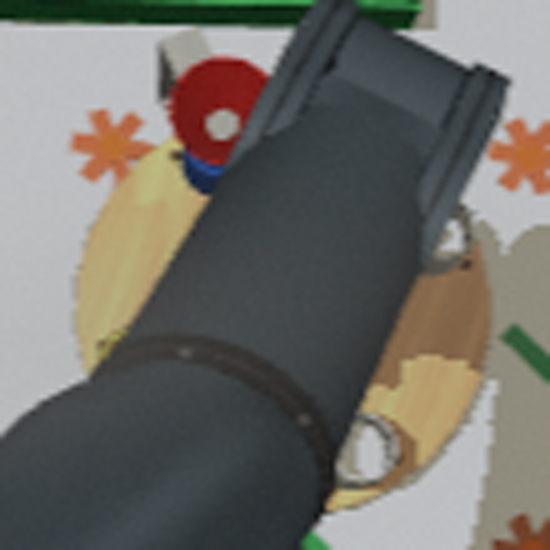

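```bash
python3 - <<'E'
from h import *
cs=cam('side');ct=cam('top')
f=lambda P:((proj(cs,P)+.4-[195,175])*5).round(1).tolist()
g=lambda P:((proj(ct,P)+.4-[225,115])*5).round(1).tolist()
t=np.radians(25.3);d=np.array([np.cos(t),np.sin(t)])
p=np.array([586,-50.3])+120*d
print('spout',f([*p,103]),'mouth side ends',f([[*p+[0,0],85],[p[0],p[1],27]]))
for da in (-6,-3,0,3,6):
    P=[[586+120*np.cos(t+np.radians(k+da)),-50.3+120*np.sin(t+np.radians(k+da)),85] for k in (0,90,180,-90)]
    print(da,f(P),g(P))
E
```

```text
spout [[426.0, 170.5]] mouth side ends [[425.0, 189.7], [422.1, 250.0]]
-6 [[433.7, 199.3], [218.6, 149.2], [129.1, 287.6], [357.9, 345.9]] [[233.8, 135.9], [126.2, 345.0], [342.8, 453.8], [447.1, 241.5]]
-3 [[429.5, 194.4], [211.0, 151.4], [132.6, 292.9], [366.1, 343.2]] [[225.6, 138.8], [129.2, 353.3], [351.2, 450.8], [444.0, 233.4]]
0 [[425.0, 189.7], [203.6, 153.9], [136.5, 298.1], [374.1, 340.2]] [[217.5, 142.0], [132.7, 361.5], [359.4, 447.4], [440.4, 225.4]]
3 [[420.2, 185.2], [196.4, 156.6], [141.0, 303.2], [381.7, 336.9]] [[209.6, 145.7], [136.5, 369.5], [367.4, 443.5], [436.4, 217.6]]
6 [[415.0, 180.8], [189.4, 159.5], [145.8, 308.1], [389.1, 333.4]] [[201.9, 149.8], [140.8, 377.3], [375.2, 439.2], [432.1, 210.0]]
```

The blue jar sits under the spout: the side view has its mouth at crop ≈(424,189) where the model puts (425,190), and the other jars match within 1°. I'll hold here.

Call:
move_arm([
  {"translation": [0,0,0],"rot": [0,0,0],"jaw": -1},
  {"translation": [0,0,0],"rot": [0,0,0],"jaw": -1},
  {"translation": [0,0,0],"rot": [0,0,0],"jaw": -1},
  {"translation": [0,0,0],"rot": [0,0,0],"jaw": -1},
  {"translation": [0,0,0],"rot": [0,0,0],"jaw": -1},
])

```text
clock: 7.43
tcp_pos: [586.0, -50.5, 325.5]
orientation: [2.565, 1.808, 0.003]
wrist_force: [0.8, -4.7, 7.0]
gripper_width: 15.0
```

Call:
move_arm([
  {"translation": [0,0,0],"rot": [0,0,0],"jaw": -1},
  {"translation": [0,0,0],"rot": [0,0,0],"jaw": -1},
  {"translation": [0,0,0],"rot": [0,0,0],"jaw": -1},
  {"translation": [0,0,0],"rot": [0,0,0],"jaw": -1},
  {"translation": [0,0,0],"rot": [0,0,0],"jaw": -1},
])

```text
clock: 7.85
tcp_pos: [586.0, -50.5, 325.5]
orientation: [2.565, 1.808, 0.003]
wrist_force: [1.1, -5.2, 7.2]
gripper_width: 15.3
```

Call:
move_arm([
  {"translation": [0,0,0],"rot": [0,0,0],"jaw": -1},
  {"translation": [0,0,0],"rot": [0,0,0],"jaw": -1},
  {"translation": [0,0,0],"rot": [0,0,0],"jaw": -1},
  {"translation": [0,0,0],"rot": [0,0,0],"jaw": -1},
  {"translation": [0,0,0],"rot": [0,0,0],"jaw": -1},
])

```text
clock: 8.27
tcp_pos: [586.0, -50.5, 325.4]
orientation: [2.565, 1.808, 0.003]
wrist_force: [1.6, -4.7, 7.6]
gripper_width: 14.9
```

Call:
move_arm([
  {"translation": [0,0,0],"rot": [0,0,0],"jaw": -1},
  {"translation": [0,0,0],"rot": [0,0,0],"jaw": -1},
  {"translation": [0,0,0],"rot": [0,0,0],"jaw": -1},
  {"translation": [0,0,0],"rot": [0,0,0],"jaw": -1},
  {"translation": [0,0,0],"rot": [0,0,0],"jaw": -1},
])

```text
clock: 8.68
tcp_pos: [586.0, -50.5, 325.5]
orientation: [2.565, 1.808, 0.003]
wrist_force: [0.1, -4.5, 6.5]
gripper_width: 14.9
```

```bash
python3 st.py; python3 -c "
from bench import r;print(r.state()['joint_velocities'].round(3))"
```

```text
8.6833 [585.99 -50.5  325.46] yaw 70.34 grasp [586.54 -50.75 170.46] [-0.39  0.61  0.64  1.79 -0.45  0.89  0.11] [ 0.1 -4.5  6.5] [-0.97  0.35 -0.04] 14.855758744298928
[-0.001  0.    -0.001 -0.001 -0.    -0.     0.002]
```

Call:
move_arm([
  {"translation": [0,0,0],"rot": [0,0,-0.2],"jaw": -1},
  {"translation": [0,0,0],"rot": [0,0,-0.4],"jaw": -1},
  {"translation": [0,0,0],"rot": [0,0,-0.6],"jaw": -1},
  {"translation": [0,0,0],"rot": [0,0,-0.6],"jaw": -1},
  {"translation": [0,0,0],"rot": [0,0,-0.6],"jaw": -1},
])

```text
clock: 9.1
tcp_pos: [585.9, -50.5, 325.5]
orientation: [2.742, 1.527, 0.004]
wrist_force: [1.2, -4.3, 7.6]
gripper_width: 15.2
```

Call:
move_arm([
  {"translation": [0,0,0],"rot": [0,0,-0.7],"jaw": -1},
  {"translation": [0,0,0],"rot": [0,0,-0.7],"jaw": -1},
  {"translation": [0,0,0],"rot": [0,0,-0.7],"jaw": -1},
  {"translation": [0,0,0],"rot": [0,0,-0.7],"jaw": -1},
  {"translation": [0,0,0],"rot": [0,0,-0.7],"jaw": -1},
])

```text
clock: 9.52
tcp_pos: [585.9, -50.4, 325.4]
orientation: [2.943, 1.091, 0.004]
wrist_force: [0.1, -5.4, 7.3]
gripper_width: 15.3
```

Call:
move_arm([
  {"translation": [0,0,0],"rot": [0,0,-0.7],"jaw": -1},
  {"translation": [0,0,0],"rot": [0,0,-0.7],"jaw": -1},
  {"translation": [0,0,0],"rot": [0,0,-0.7],"jaw": -1},
  {"translation": [0,0,0],"rot": [0,0,-0.7],"jaw": -1},
  {"translation": [0,0,0],"rot": [0,0,-0.7],"jaw": -1},
])

```text
clock: 9.93
tcp_pos: [585.8, -50.4, 325.5]
orientation: [3.076, 0.631, 0.004]
wrist_force: [0.0, -4.7, 8.0]
gripper_width: 15.1
```

```bash
python3 st.py
```

```text
9.9333 [585.83 -50.35 325.45] yaw 23.19 grasp [586.31 -50.56 170.45] [-0.51  0.69  0.88  1.8  -0.64  0.96 -0.53] [ 0.  -4.7  8. ] [-0.84  0.49  0.11] 15.059146785001982
```

Call:
move_arm([
  {"translation": [0,0,0],"rot": [0,0,-0.7],"jaw": -1},
  {"translation": [0,0,0],"rot": [0,0,-0.7],"jaw": -1},
  {"translation": [0,0,0],"rot": [0,0,-0.7],"jaw": -1},
  {"translation": [0,0,0],"rot": [0,0,-0.7],"jaw": -1},
  {"translation": [0,0,0],"rot": [0,0,-0.7],"jaw": -1},
])

```text
clock: 10.35
tcp_pos: [585.8, -50.2, 325.4]
orientation: [3.136, 0.156, 0.005]
wrist_force: [-0.3, -4.4, 8.3]
gripper_width: 15.2
```

Call:
move_arm([
  {"translation": [0,0,0],"rot": [0,0,-0.7],"jaw": -1},
  {"translation": [0,0,0],"rot": [0,0,-0.7],"jaw": -1},
  {"translation": [0,0,0],"rot": [0,0,-0.7],"jaw": -1},
  {"translation": [0,0,0],"rot": [0,0,-0.7],"jaw": -1},
  {"translation": [0,0,0],"rot": [0,0,-0.6],"jaw": -1},
])

```text
clock: 10.77
tcp_pos: [585.9, -50.2, 325.5]
orientation: [3.125, -0.309, 0.005]
wrist_force: [-0.2, -4.3, 8.3]
gripper_width: 15.8
```

Call:
move_arm([
  {"translation": [0,0,0],"rot": [0,0,-0.6],"jaw": -1},
  {"translation": [0,0,0],"rot": [0,0,-0.5],"jaw": -1},
  {"translation": [0,0,0],"rot": [0,0,-0.3],"jaw": -1},
  {"translation": [0,0,0],"rot": [0,0,-0.2],"jaw": -1},
  {"translation": [0,0,0],"rot": [0,0,-0.1],"jaw": -1},
])

```text
clock: 11.18
tcp_pos: [585.9, -50.1, 325.5]
orientation: [3.095, -0.537, 0.005]
wrist_force: [0.4, -3.8, 8.0]
gripper_width: 15.7
```

```bash
python3 st.py;python3 - <<'E'
from h import *
for n in ('top','side'):
    im=r.capture(n)[:,:,::-1].copy();cv2.imwrite(f'pics/{n}3raw.png',im)
    o=(225,115,335,225) if n=='top' else (195,175,315,280)
    c=im[o[1]:o[3],o[0]:o[2]];cv2.imwrite(f'pics/{n}3.png',cv2.resize(c,None,fx=5,fy=5,interpolation=cv2.INTER_CUBIC))
E
python3 st.py
```

```text
11.1833 [585.86 -50.1  325.45] yaw -19.67 grasp [586.33 -50.3  170.45] [-0.59  0.78  1.08  1.8  -0.79  1.06 -1.12] [ 0.4 -3.8  8. ] [-0.6   0.41  0.1 ] 15.663369952779169
11.2833 [585.85 -50.1  325.45] yaw -19.64 grasp [586.31 -50.3  170.45] [-0.59  0.78  1.08  1.8  -0.79  1.06 -1.12] [-0.5 -3.2  9.2] [-0.55  0.4  -0.05] 15.63653969390167
```

View pics/side3.png

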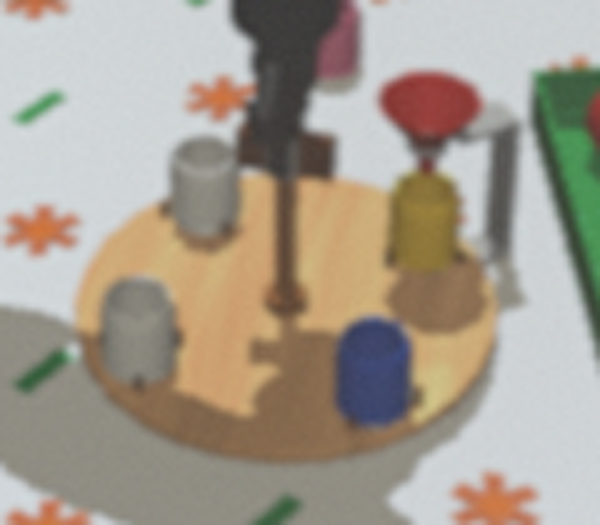

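View pics/top3raw.png

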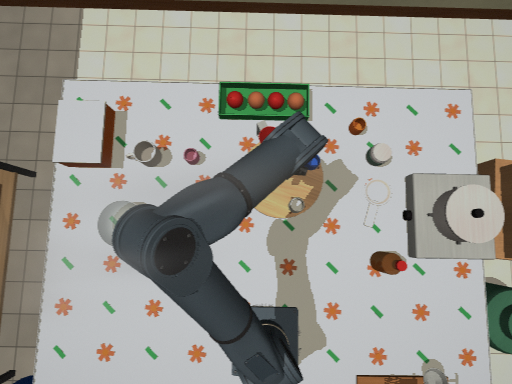

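Call:
move_arm([
  {"translation": [0,0,0],"rot": [0,0,0],"jaw": -1},
  {"translation": [0,0,0],"rot": [0,0,0],"jaw": -1},
  {"translation": [0,0,0],"rot": [0,0,0],"jaw": -1},
  {"translation": [0,0,0],"rot": [0,0,0],"jaw": -1},
  {"translation": [0,0,0],"rot": [0,0,0],"jaw": -1},
])

```text
clock: 11.7
tcp_pos: [585.9, -50.1, 325.4]
orientation: [3.095, -0.535, 0.005]
wrist_force: [-0.4, -4.1, 8.6]
gripper_width: 15.4
```

View pics/side3raw.png

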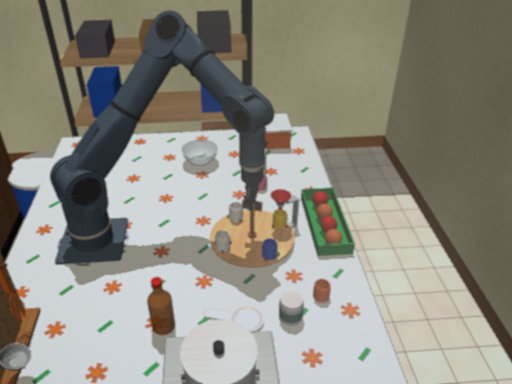

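The side view shows the yellow jar under the funnel at (280,217), all jars upright and every bystander where it started. The arm's elbow is well above the bowl, so I'm handing in.

```bash
python3 st.py; python3 -c "
from bench import r;print(r.finish_job())"
```

```text
11.7 [585.85 -50.14 325.44] yaw -19.62 grasp [586.33 -50.31 170.44] [-0.59  0.78  1.08  1.8  -0.79  1.06 -1.12] [-0.4 -4.1  8.6] [-0.59  0.4  -0.06] 15.359979693848624
the job is handed in; nothing more can be done
None
```

The yellow jar is now under the spout, and the gripper is still holding the T handle. I handed the job in at 11.7 s of the 64 s allowed; it gives no verdict.

- **Blue jar:** I gripped the T handle on the turning axis and turned the carousel about 121° clockwise. The blue jar then stood still under the spout for about 1.75 s.
- **Yellow jar:** I turned it another 90° clockwise in the same grip. I estimate centring to about 1° of turn, roughly 2 mm, against the 10 mm allowed.
- **Grip:** the fingers are closed to 15.4 mm on the 16 mm bar. The grasp point is about 4 mm from the handle's centre, and the last wrist force was under 10 N.
- **Jars and bystanders:** in the last side view all four jars stand upright in their seats and the other things look unmoved.

**Weaker checks:** I measured the blue jar's centring from the side view. For the yellow jar I only compared that view by eye and relied on the measured 90° turn. The top view of the spout was mostly hidden by the arm at both stops. No check failed or disagreed.

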